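Tap a filter cell to centre between its stops and dock the nozzle

ROBOT

A 6-joint arm with a two-finger parallel gripper is mounted at the origin on a cart in front of the work surface, level with it; the furniture and walls round the work are solid. World frame = base frame: x ahead of the robot, y to its left, z up, the work surface at z = 0. Lengths are in m, angles in rad, forces in N, time in s.
With the tool pointing down it reaches from about 0.35 to 0.975 m from the base axis. Payload 4.9 kg.
Tool frame: the origin (TCP) lies on the mounting face of the last link; the fingertips stand 173 mm ahead of it and the grasp point (between the pads) lies 155 mm ahead of it; y points along the fingers, x is the direction in which the jaws open and shut, and the axes are right-handed (so a half turn about y gives the same grasp; the last joint's range is limited). The gripper opens to 85 mm and grips with 20 to 120 N. Pads are 22 mm wide; open, the fingers measure 114 mm over their backs; the gripper's body (76 mm by 85 mm) begins 54 mm behind the grasp point. The pads swing forward as they close: fully open they stand 13 mm farther back than shut.
Start: joints at [1.17, 0.053, 1.613, -0, 1.476, -0.119], TCP at [0.174, 0.6, 0.405] pointing down, gripper open.
Joint ranges: [-3.01, 3.01], [-1.01, 2.22], [0.06, 2.58], [-1.02, 4.17], [0.09, 2.62], [-3.14, 3.14]. Speed limits (rad/s): [2.57, 2.57, 3.14, 3.14, 3.14, 3.14].

INTERFACE

Orientations are given as a unit quaternion [w, x, y, z].
In Python, from plant import manip gives the robot as it stands. The module is installed in compiled form; this text tells all that it offers.
- The arm moves only by the tool carry_out, never from a script. Its argument "moves" is one flat list of numbers, 7 for each row, row after row: the turn, a rotation vector about the world's x, y, z in rad, then the shift along the world's x, y, z in cm, then the finger opening in cm, from 0 to 8.54. In form: [wx, wy, wz, tx, ty, tz, hand, wx, wy, wz, tx, ty, tz, hand, ...]. A call has 1 to 20 rows; each row shifts and turns the commanded pose from where the row before left it; what a row does not reach is not made up. A row lasts 1/8 s, in which the tool goes at most 62.5 mm and 10.7 degrees, less where a joint would pass 70% of its speed; a pose out of reach is approached as far as the arm can. A call is refused whole if a number of a shift passes 6.25 or a number of a turn 0.188, either way. A call with a gripper value outside its range is refused whole. The fingers move at their own pace and stop on an object; the grip force is fixed at half the most. Time passes only in rows, so rows that do not move let the fingers close. It gives the time, the measured TCP pose, the force and the opening at its end, in the units of the state.
- manip.state(): the state, without advancing time (a new reading comes with each control period).
- manip.grab_frame(name): name is "scene" or "side" or "wrist"; returns a dict with "img" (480x640x3 uint8, red, green, blue), "range_z" (480x640 float32, m along the optical axis (not along the pixel's ray), 0 where there is no reading), "fovy" (degrees; the focal length in pixels is half the picture's height over the tangent of half this angle, whatever the lens; pixels are square), "cx", "cy" (the principal point, pixels), "rvec" (rotation vector, rad) and "tvec" (3), from world to camera coordinates, as OpenCV has them. Camera axes: x right, y down, z forward; pixel columns grow to the right and rows downward; lengths in m; the calibration is good to about 2 mm. The wrist camera is an equidistant fisheye: a pixel r from the principal point sees the ray r / f radians off the axis. A picture is of the moment at which its call begins.
- manip.job_done(): hands the job in, once; it reports no verdict.
The state is a dict: "time": time; "joint_pos": joint angles; "joint_vel": joint speeds; "joint_efforts": joint torques, N m; "tool_pos": TCP position; "tool_rot": TCP orientation; "contact_force": force on the tool from outside, world axes, zero at the start; "ft_torque": the same for the moment, N m; "gripper_width": opening from 0.0 (shut) to 1.0 (fully open).
Only numpy, scipy, OpenCV 4.12 (cv2) and the standard library are available. Lean on these libraries where they do the work, as an engineer would, in place of code of your own. Each camera call takes 0.05 s, during which the arm holds its last target. There are 200 camera calls.

TASK

Centre the loose steel filter cell on its stand: tap the two orange stops inwards, alternately from left and right, until the cell rests with its red line on the red index mark and both stops touch it, and let go. Then swing the blue yoke down until it rests closed with its brass nozzle fully home in the cell's port. Be gentle: never shove the stops or the cell hard, never press the nozzle against the cell, keep the cell down in its guide, and do not disturb the two bottles, the dish and the tube rack nearby.

Things in the scene. Friction and masses are not known exactly. Their poses are not given: they have to be found in the camera images.
- stand: Fixed aluminium docking stand, base 160 x 216 x 14 mm. Origin on the bench under the centre of the guide; x points to the rear hinge, y along the guide (left seen from the front), z up. Two dark fences, tops 36 mm up, 90 mm apart inside, run along y; the ends of the guide are open. The white platen between them, top 28 mm up, reaches 83 mm either way along y.
- mark (a point): Centre of the guide on the platen's top, 28 mm above the bench; axes as the stand's. The red index line on the front fence, amid white ticks 10 mm apart, stands at its y = 0. The platen floats on soft gel feet, along y only: a sideways force F on the cell carries platen and cell along by F/1000 m (F in N), and springs back by that when the force goes.
- cell: Loose steel filter cell, a flat block 88 (x) x 100 (y) x 20 mm, 0.75 kg, too wide to grasp, 1 mm play to each fence. Origin: centre of its underside; axes as the stand's. A red line in front marks its y = 0. It slides on the platen along y at 2.5 to 5.5 N (friction varies). It lies between the two stops, at first clear of both, 10 to 24 mm off the mark to either side.
- stop_left: Orange stop left (+y) of the cell, sliding along the guide only, stiffly: 1.5 N moves it; it stays put but gives way to the cell springing back. 14 mm thick along y; origin: middle of its inner face, at the platen's top. Its ribbed boss, 36 mm wide, stands 53 mm above the bench; push its outer face there. Touching the centred cell, its inner face is 50 mm from the mark; it starts 76 to 82 mm off.
- stop_right: Orange stop right (-y) of the cell, the mirror image of stop_left: its thickness lies towards -y of its origin, and pushing its outer face towards +y brings it in.
- port (a point): Centre of the mouth of the cell's port, on its top, 20 mm above the cell's origin: a round hole of 20 mm diameter, 10 mm deep.
- yoke: Blue yoke. Origin: middle of its hinge axis, 75 mm behind the mark, 58 mm above the bench. It turns about the stand's y axis, which is its own y; its arms reach along its own -x, which points to the front and level when closed (then its axes are the stand's, and it rests on the stand). It starts 92 to 106 degrees open. Its stiff hinge holds it where it is left, taking 2 to 4 N at the handle.
- yoke_handle (a point): Middle of the yoke's front bar, a black rubber grip of 14 mm diameter, 58 mm long, lying along the stand's y between the two side arms (60 mm free between them), 170 mm from the hinge axis. Pinch it across. Closed, it lies 170 mm in front of the hinge axis, 58 mm above the bench, clear in front of the base.
- nozzle (a point): Centre of the tip of the brass nozzle, 15 mm in diameter, under the yoke's cross beam, 75 mm from the hinge axis, 18 mm below the yoke's mid-plane. With the yoke closed and the cell centred it stands 8 mm deep in the port, free of the wall by 2.5 mm all round.
- amber_bottle: Bystander: amber glass bottle with a black cap, 45 mm across, 82 mm tall, right of the stand. Origin: centre of its base.
- white_bottle: Bystander: white plastic bottle with a cream cap, 42 mm across, 75 mm tall, behind the stand to the left. Origin: centre of its base.
- dish: Bystander: closed clear culture dish, 94 mm across, 14 mm tall, right of the stand. Origin: centre of its base.
- rack: Bystander: blue microtube rack, 63 x 99 x 43 mm, left of the stand. Origin: centre of its base.
Mind the look-alikes: they are no part of the job. What is shaped like the cell but green is not meant.

How it is judged:
On the way:
1. the cell lies at rest within 2 mm of the index mark, both stops touch it (gaps under 1.5 mm), the robot has let go of them, and the yoke is still up (y of cell in the frame of mark between -0.002 and 0.002 m and y of stop_left in the frame of cell below 0.0515 m and y of stop_right in the frame of cell above -0.0515 m and linear speed of cell below 0.005 m/s and contact force between each of the fingers, the arm and cell below 0.1 N and contact force between each of the fingers, the arm and stop_left below 0.1 N and contact force between each of the fingers, the arm and stop_right below 0.1 N and z of yoke_handle in the frame of mark above 0.12 m), for 0.3 s.
At the end, for the whole second after the job is handed in: The yoke is closed (its handle within 6 mm of its height at rest), the nozzle stands in the port (axes within 3.5 mm), and the cell lies flat on the platen, at rest, with its line within 2 mm of the index mark and both stops touching it (gaps under 1.5 mm) (z of yoke_handle in the frame of mark below 0.036 m and y of cell in the frame of mark between -0.002 and 0.002 m and y of stop_left in the frame of cell below 0.0515 m and y of stop_right in the frame of cell above -0.0515 m and linear speed of cell below 0.005 m/s and z of cell in the frame of mark below 0.002 m and horizontal distance between nozzle and port below 0.0035 m).
It fails at once if the cell or a stop is pushed with more than 15 N (contact force between any of the fingers, the arm and cell above 15 N or contact force between any of the fingers, the arm and stop_left above 15 N or contact force between any of the fingers, the arm and stop_right above 15 N).
It fails at once if the nozzle presses on the cell with more than 10 N (contact force between yoke and cell above 10 N).
It fails at once if the cell is lifted out of its guide (z of cell in the frame of mark above 0.008 m).
It fails at once if a bottle, the dish or the rack is moved by more than 15 mm (distance of any of amber_bottle, white_bottle, dish, rack from where it was at the start of the episode above 0.015 m).
It fails at once if a bottle is tipped over (angle between any of amber_bottle, white_bottle's own z axis and vertical above 0.5 rad).
It also fails if it takes over 72 s, if anything falls off the work surface, if the arm or the gripper's body presses on something with over 40 N, if the wrist force passes 120 N, or if a joint passes its speed limit or range.

## Working session

There is one attempt and no reset: what is moved stays moved. The work goes in short steps, Python scripts to look and compute and a tool call to move; the robot and the scene stay as the last step left them, time stands still between calls to the robot, and variables do not carry over. Pictures are saved under pics/ and viewed, and the job is handed in when it is done.

Besides the shell and the picture viewer there is one more tool, called after "Call:" as name(argument=value, ...) on one line, values as JSON. carry_out: Moves the arm, as the interface text tells. Its arguments: {"type":"object","properties":{"moves":{"type":"array","items":{"type":"number"}}},"required":["moves"]}

```bash
mkdir -p pics; cat > h.py <<'E'
import numpy as np, cv2
from plant import manip
def grab(n):
    f=manip.grab_frame(n); f['R']=cv2.Rodrigues(np.array(f['rvec'],float))[0]; f['t']=np.array(f['tvec'],float).ravel()
    f['f']=240/np.tan(np.radians(f['fovy'])/2); return f
def ray(f,u,v,fish=False):
    x,y=(u-f['cx'])/f['f'],(v-f['cy'])/f['f']
    if fish:
        r=np.hypot(x,y)+1e-12; d=np.array([np.sin(r)*x/r,np.sin(r)*y/r,np.cos(r)])
    else: d=np.array([x,y,1.])
    return -f['R'].T@f['t'], f['R'].T@d
def onz(f,u,v,z,fish=False):
    o,d=ray(f,u,v,fish); return o+d*(z-o[2])/d[2]
def cloud(f):
    v,u=np.mgrid[0:480,0:640]; z=f['range_z']
    p=np.stack([(u-f['cx'])/f['f']*z,(v-f['cy'])/f['f']*z,z],-1)
    return (p-f['t'])@f['R']
def proj(f,p):
    q=f['R']@np.array(p)+f['t']; return f['f']*q[0]/q[2]+f['cx'],f['f']*q[1]/q[2]+f['cy']
def save(n,img,s=1): cv2.imwrite('pics/'+n+'.png',cv2.resize(img[...,::-1],None,fx=s,fy=s,interpolation=cv2.INTER_CUBIC))
E
python3 - <<'E'
from h import *
s=manip.state(); print(s)
for n in ['scene','side','wrist']:
    f=grab(n); save(n+'0',f['img']); print(n,f['fovy'],f['cx'],f['cy'],-f['R'].T@f['t'],f['R'][2])
    np.save(n+'0.npy',f,allow_pickle=True)
E
```

```text
{'time': 0.0, 'joint_pos': array([ 1.16999219e+00,  5.33751535e-02,  1.61429897e+00, -3.64549205e-05,
        1.47602944e+00, -1.19030327e-01]), 'joint_vel': array([ 0.00042375, -0.00029514,  0.00042017, -0.00217962,  0.00193956,
       -0.00022191]), 'joint_efforts': array([ 8.08395816e-05, -3.93686843e+01, -3.70175350e+01, -1.16776023e-04,
        7.01686396e-03,  1.46847253e-05]), 'tool_pos': array([0.1737027 , 0.60009524, 0.40344834]), 'tool_rot': array([-0.56487004,  0.56564098,  0.42419684, -0.42547522]), 'contact_force': array([ 0.82970696, -0.38057099, -0.26202943]), 'ft_torque': array([ 0.05103926, -0.04477379, -0.00735087]), 'gripper_width': 0.9970165926348029}
scene 55.08812734313822 312.2891947705943 238.71288948968822 [ 0.05312069 -0.4988579   1.00891655] [ 0.39495489  0.50473643 -0.76762736]
side 42.037152165550935 314.0240817284029 234.08711860792167 [-0.12047425 -0.91603435  0.64170906] [ 0.4826563   0.76998881 -0.41732497]
wrist 65.70646984690485 312.3025416514236 246.8716735062809 [0.0954786  0.62229523 0.37230909] [ 0.30375809 -0.09009992 -0.94847932]
```

View pics/scene0.png

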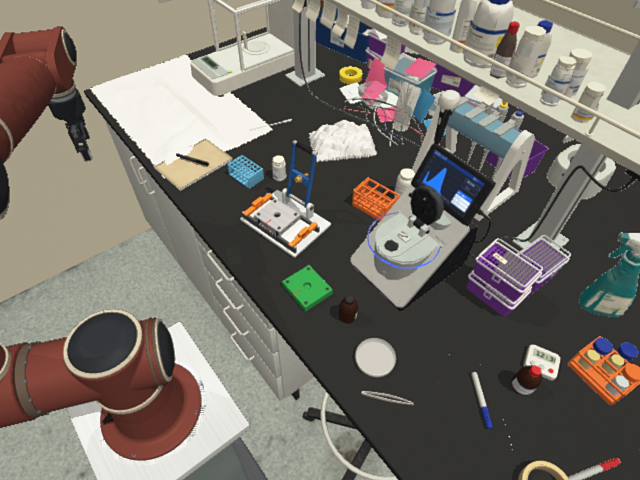

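View pics/side0.png

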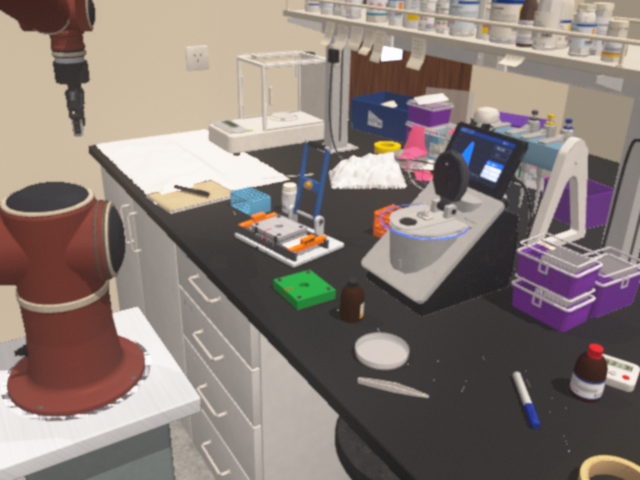

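View pics/wrist0.png

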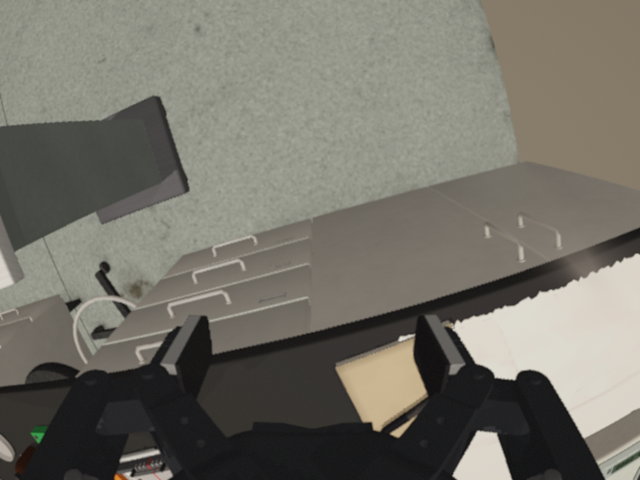

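The scene picture shows the stand with the grey steel cell at (275,215), blue yoke up at (300,170), orange stops at (268,200) and (303,235). The look-alike is a green block at (307,287), not meant. The rack is at (245,170), the white bottle at (279,167), the amber bottle at (348,308) and the dish at (376,357).

```bash
python3 - <<'E'
from h import *
f=np.load('scene0.npy',allow_pickle=True).item()
g=np.load('side0.npy',allow_pickle=True).item()
save('c1',f['img'][130:260,225:345],6) if 0 else save('c1',f['img'][135:260,230:340],4.7)
save('c2',g['img'][135:265,225:350],4.5)
for F in (f,g):
    P=cloud(F); print(F['f'])
    hsv=cv2.cvtColor(F['img'],cv2.COLOR_RGB2HSV)
    m=(hsv[...,0]>5)&(hsv[...,0]<20)&(hsv[...,1]>170)&(hsv[...,2]>150)
    n,l,st,c=cv2.connectedComponentsWithStats(m.astype(np.uint8))
    for i in range(1,n):
        if st[i,4]>25:
            q=P[(l==i)&(F['range_z']>0)]
            print('orange',c[i].round(1),st[i],np.median(q,0).round(4),q[:,2].max().round(4))
    m=(hsv[...,0]>100)&(hsv[...,0]<115)&(hsv[...,1]>150)
    n,l,st,c=cv2.connectedComponentsWithStats(m.astype(np.uint8))
    for i in range(1,n):
        if st[i,4]>40 and 200<c[i][0]<360:
            q=P[(l==i)&(F['range_z']>0)]; print('blue',c[i].round(1),st[i],q.min(0).round(4),q.max(0).round(4))
    w=(P[...,2]>-.003)&(P[...,2]<.12)
E
```

```text
460.1713059150825
orange [372.8 198.3] [353 177  47  41 961] [0.7933 0.1586 0.0277] 0.0657
orange [257.  203.7] [244 194  27  22 191] [0.5033 0.3391 0.0415] 0.0564
orange [302.8 233.8] [288 223  29  24 168] [0.5399 0.1652 0.0414] 0.0572
orange [606.2 373.4] [ 570  340   70   63 1311] [ 0.816  -0.5679  0.0529] 0.1165
blue [344.   41.9] [317  12  53  50 775] [1.2749e+00 7.8040e-01 3.0000e-04] [1.5033 1.07   0.1231]
blue [301.  174.7] [287 144  29  63 472] [0.5876 0.2308 0.0555] [0.6393 0.3152 0.2217]
624.6160098607439
orange [378.2 223.3] [374 206  15  31 197] [0.7562 0.1943 0.021 ] 0.0611
orange [386.4 217.1] [383 210  10  15  61] [0.7881 0.1989 0.0429] 0.0559
orange [256.7 218.6] [239 213  38  14 185] [0.5034 0.3372 0.039 ] 0.0528
orange [307.8 242.5] [288 234  37  18 265] [0.5399 0.1632 0.038 ] 0.0527
```

View pics/c1.png

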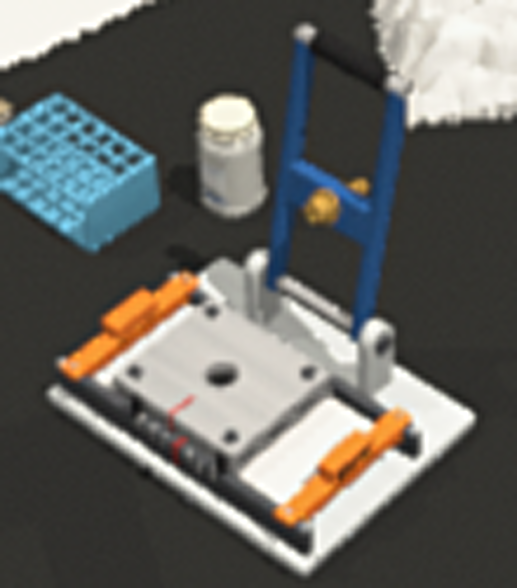

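View pics/c2.png

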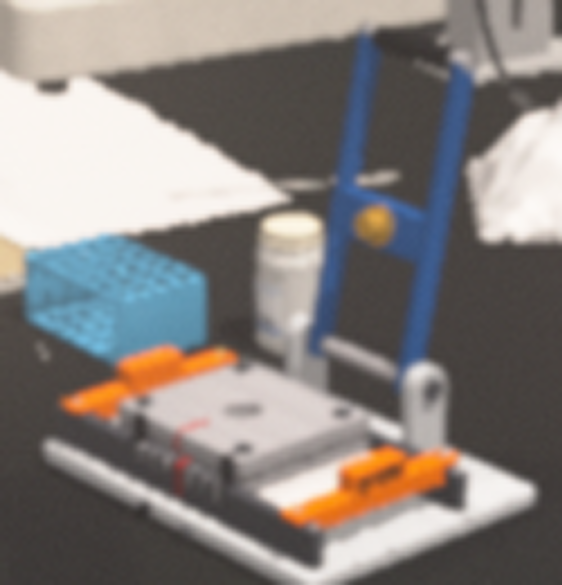

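The enlarged crop confirms the loose steel cell: the grey block with a red line, lying left of the index mark in the stand's guide. The green block is bare on the bench. Moving to look from above the stand.

Call:
carry_out(moves=[0, 0, 0.048, 3.2, -3.5, 0, 0, 0, 0, 0.048, 3.2, -3.5, 0, 0, 0, 0, 0.048, 3.2, -3.5, 0, 0, 0, 0, 0.048, 3.2, -3.5, 0, 0, 0, 0, 0.048, 3.2, -3.5, 0, 0, 0, 0, 0.048, 3.2, -3.5, 0, 0, 0, 0, 0.048, 3.2, -3.5, 0, 0, 0, 0, 0.048, 3.2, -3.5, 0, 0, 0, 0, 0.048, 3.2, -3.5, 0, 0, 0, 0, 0.048, 3.2, -3.5, 0, 0, 0, 0, 0, 0, 0, 0, 0])

```text
time: 1.52
tool_pos: [0.4953, 0.2482, 0.4042]
tool_rot: [0.449, -0.449, -0.546, 0.546]
contact_force: [-0.2, 0.3, 0.4]
gripper_width: 0.001
```

```bash
cat >> h.py <<'E'
def st():
    from scipy.spatial.transform import Rotation as Ro
    s=manip.state(); q=s['tool_rot']; M=Ro.from_quat([q[1],q[2],q[3],q[0]]).as_matrix()
    print('t',round(s['time'],2),'p',s['tool_pos'].round(4),'F',s['contact_force'].round(2),'w',round(s['gripper_width'],3)); return s,M
E
python3 - <<'E'
from h import *
s,M=st(); print(M.round(3), s['joint_pos'].round(2))
f=grab('wrist'); save('w1',f['img']); np.save('w1.npy',f,allow_pickle=True); print(-f['R'].T@f['t'],f['R'].round(3))
E
```

```text
t 1.52 p [0.4953 0.2482 0.4042] F [-0.18  0.33  0.4 ] w 0.001
[[-0.193 -0.001 -0.981]
 [ 0.981 -0.001 -0.193]
 [-0.001 -1.     0.001]] [ 0.33 -0.12  1.78 -0.    1.48 -1.43]
[0.41536411 0.23220347 0.37301994] [[-0.193  0.981 -0.002]
 [ 0.931  0.184  0.316]
 [ 0.31   0.06  -0.949]]
```

View pics/w1.png

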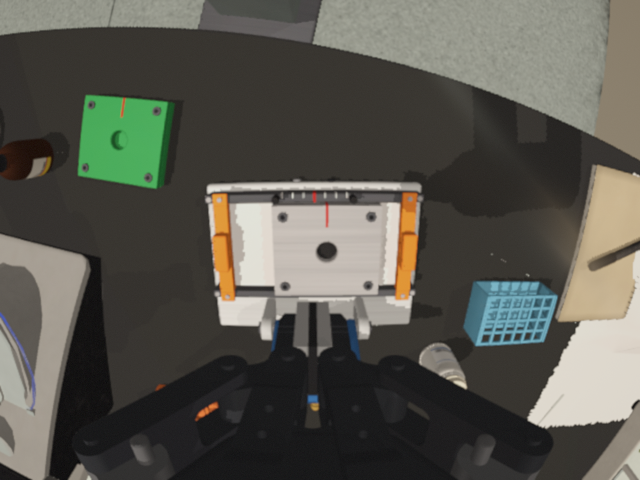

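The wrist view from above shows the cell's red line at (327,215), the index mark at (315,197), the stops at (222,250) (right) and (407,250) (left), and the port at (327,250).

```bash
cat > meas.py <<'E'
from h import *
import sys
def meas(f,name,yaw=None):
    img=f['img']; hsv=cv2.cvtColor(img,cv2.COLOR_RGB2HSV).astype(int)
    red=(((hsv[...,0]<6)|(hsv[...,0]>172))&(hsv[...,1]>130)&(hsv[...,2]>90))
    red[380:]=0
    n,l,s,c=cv2.connectedComponentsWithStats(red.astype(np.uint8))
    out=[]
    for i in range(1,n):
        if s[i,4]>=6: out.append((s[i].tolist(),c[i].round(2).tolist()))
    print('red',out)
    org=((hsv[...,0]>7)&(hsv[...,0]<22)&(hsv[...,1]>170)&(hsv[...,2]>130)); org[330:]=0
    n,l,s,c=cv2.connectedComponentsWithStats(org.astype(np.uint8))
    for i in range(1,n):
        if s[i,4]>300:
            pts=np.argwhere(l==i)[:,::-1]; print('org',s[i].tolist(),c[i].round(1).tolist())
    return red,org
E
python3 - <<'E'
from meas import *
f=np.load('w1.npy',allow_pickle=True).item(); meas(f,'w1')
save('w1c',f['img'][170:335,195:435],3.3)
E
```

```text
red [([312, 191, 4, 12, 34], [313.91, 196.24]), ([326, 202, 2, 24, 47], [326.49, 213.74])]
org [212, 193, 23, 107, 1513] [223.3, 246.4]
org [395, 193, 23, 106, 1569] [406.2, 245.4]
```

View pics/w1c.png

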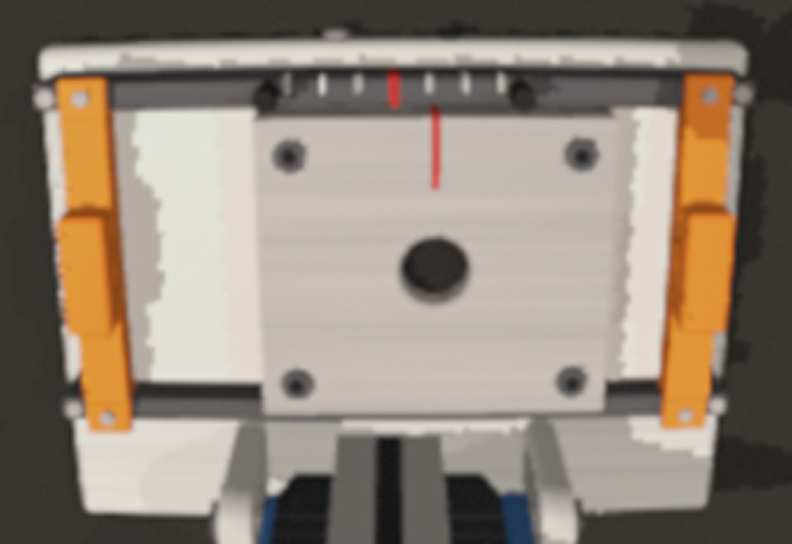

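```bash
python3 - <<'E'
from h import *
f=np.load('w1.npy',allow_pickle=True).item()
P=lambda u,v,z: onz(f,195+u/3.3,170+v/3.3,z,True)[:2]
S=[P(289,156,.048),P(581,155,.048),P(297,383,.048),P(571,380,.048)]
for a,b in ((0,1),(2,3)):
    d=S[b]-S[a]; print('y yaw',np.arctan2(-d[0],d[1]),np.linalg.norm(d))
for a,b in ((0,2),(1,3)):
    d=S[b]-S[a]; print('x yaw',np.arctan2(d[1],d[0]),np.linalg.norm(d))
yaw=np.mean([np.arctan2(-(S[1]-S[0])[0],(S[1]-S[0])[1]),np.arctan2(-(S[3]-S[2])[0],(S[3]-S[2])[1])])
ex=np.array([np.cos(yaw),np.sin(yaw)]);ey=np.array([-np.sin(yaw),np.cos(yaw)])
c=np.mean(S,0); port=P(435,267,.048); print('cell c',c,'port',port)
m=onz(f,313.91,196.24,.036,True)[:2]; l=onz(f,326.5,213.7,.048,True)[:2]
print('mark fence',m,'line',l,'off line',(l-m)@ey,'port',(port-m)@ey,'cell',(c-m)@ey,'x',(port-m)@ex)
M0=m+ex*((c-m)@ex); print('mark pt',M0,'yaw',yaw)
for nm,q in dict(Lbo=(735,212),Lbo2=(725,332),Rbo=(64,215),Rbo2=(81,335)).items(): print(nm,((P(*q,.053)-M0)@ex).round(4),((P(*q,.053)-M0)@ey).round(4))
# depth-based profile of boss heights along stand y
w=f['range_z'];v,u=np.mgrid[0:480,0:640];
for nm,q in dict(Rin=(105,212),Lin=(700,212),RbodyIn=(128,380),LbodyIn=(667,375),Rout=(88,430),Lout=(706,428)).items(): print(nm,((P(*q,.042)-M0)@ey).round(4))
E
```

```text
y yaw 0.2006709529049122 0.08009042527607037
y yaw 0.20440104069500672 0.08003721879997017
x yaw 0.20303845346957117 0.06783003825717032
x yaw 0.20225279915155162 0.06753138749105392
cell c [0.52444794 0.26697352] port [0.52294787 0.26660349]
mark fence [0.47716804 0.24537444] line [0.4884168  0.25909574] off line 0.01117810058822499 port 0.011586324534999123 cell 0.011647045755409048 x 0.04911438684071922
mark pt [0.52679079 0.25556455] yaw 0.20253599679995946
Lbo -0.0188 0.0955
Lbo2 0.0173 0.0956
Rbo -0.0193 -0.0918
Rbo2 0.0168 -0.0901
Rin -0.0826
Lin 0.0882
RbodyIn -0.08
LbodyIn 0.082
Rout -0.0943
Lout 0.0959
```

Call:
carry_out(moves=[0, 0, 0.002, 0.16, 3.25, -1, 0, 0, 0, 0.002, 0.16, 3.25, -1, 0, 0, 0, 0.002, 0.16, 3.25, -1, 0, 0, 0, 0.002, 0.16, 3.25, -1, 0, 0, 0, 0, 0, 0, -3, 0, 0, 0, 0, 0, 0, -3, 0, 0, 0, 0, 0, 0, -3, 0, 0, 0, 0, 0, 0, -3, 0, 0, 0, 0, 0, 0, -2.8, 0, 0, 0, 0, 0, 0, 0, 0, 0, 0, 0, 0, 0, 0, 0])

```text
time: 2.95
tool_pos: [0.5, 0.3811, 0.2178]
tool_rot: [-0.446, 0.446, 0.549, -0.549]
contact_force: [0.8, 0.4, -0.1]
gripper_width: -0.002
```

```bash
cat >> h.py <<'E'
M0=np.array([0.52679,0.25556]); yaw=0.2025
ex=np.array([np.cos(yaw),np.sin(yaw)]);ey=np.array([-np.sin(yaw),np.cos(yaw)])
def loc(p): p=np.array(p)[:2]-M0; return np.array([p@ex,p@ey])
E
cat > look.py <<'E'
from meas import *
import sys
n=sys.argv[1]; box=[int(a) for a in sys.argv[2:6]] if len(sys.argv)>5 else None
s,M=st(); print('TCP in stand',loc(s['tool_pos']).round(4))
f=grab('wrist'); np.save(n+'.npy',f,allow_pickle=True); meas(f,n)
i=f['img']
if box: i=i[box[1]:box[3],box[0]:box[2]]; i=cv2.resize(i,None,fx=780/i.shape[1] if i.shape[1]*600<i.shape[0]*780 or 1 else 1,fy=780/i.shape[1],interpolation=cv2.INTER_CUBIC)[:600]
save(n,i)
E
python3 look.py w2
```

```text
t 2.95 p [0.5    0.3811 0.2178] F [ 0.8   0.39 -0.11] w -0.002
TCP in stand [-0.001   0.1284]
red [([52, 197, 22, 23, 105], [57.79, 206.79]), ([58, 219, 20, 49, 121], [64.06, 242.01])]
org [202, 194, 45, 136, 4389] [223.1, 264.0]
```

View pics/w2.png

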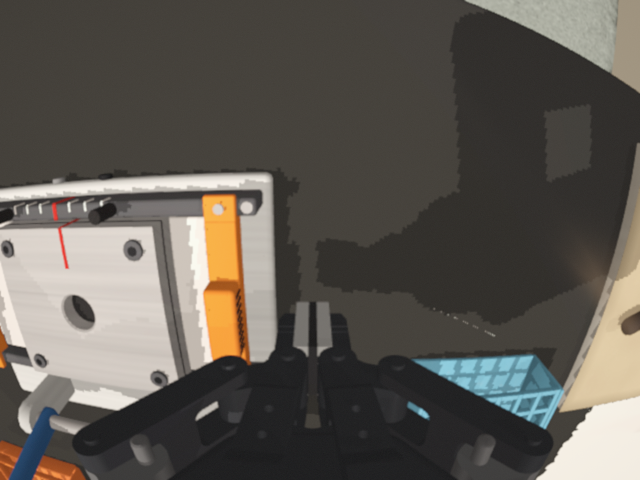

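Call:
carry_out(moves=[0, 0, 0, 0.14, -0.7, -0.15, 0, 0, 0, 0, 0.14, -0.7, -0.15, 0, 0, 0, 0, 0.08, -0.4, 0, 0, 0, 0, 0, 0.08, -0.4, 0, 0, 0, 0, 0, 0.08, -0.4, 0, 0, 0, 0, 0, 0.08, -0.4, 0, 0, 0, 0, 0, 0.08, -0.4, 0, 0])

```text
time: 3.88
tool_pos: [0.5071, 0.3462, 0.2139]
tool_rot: [-0.446, 0.446, 0.549, -0.549]
contact_force: [-0.2, 2.4, 1.1]
gripper_width: -0.002
```

```bash
python3 look.py w3
```

```text
t 3.88 p [0.5071 0.3462 0.2139] F [-0.23  2.4   1.07] w -0.002
TCP in stand [-0.001   0.0927]
red [([105, 196, 22, 25, 139], [110.86, 206.68]), ([117, 220, 18, 54, 177], [122.27, 245.64])]
org [244, 196, 38, 134, 4343] [263.1, 263.9]
org [0, 225, 29, 105, 1519] [8.8, 293.1]
```

View pics/w3.png

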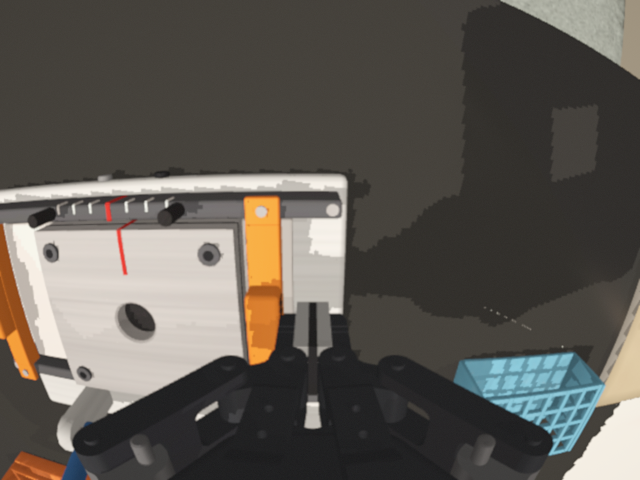

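Call:
carry_out(moves=[0, 0, 0, 0.04, -0.2, 0, 0, 0, 0, 0, 0.04, -0.2, 0, 0, 0, 0, 0, 0.04, -0.2, 0, 0, 0, 0, 0, 0.04, -0.2, 0, 0, 0, 0, 0, 0.04, -0.2, 0, 0, 0, 0, 0, 0.04, -0.2, 0, 0, 0, 0, 0, 0.04, -0.2, 0, 0, 0, 0, 0, 0.04, -0.2, 0, 0])

```text
time: 4.92
tool_pos: [0.5101, 0.3308, 0.2138]
tool_rot: [-0.446, 0.446, 0.549, -0.548]
contact_force: [-0.6, 4.6, 0.2]
gripper_width: -0.001
```

```bash
python3 look.py w4
```

```text
t 4.92 p [0.5101 0.3308 0.2138] F [-0.65  4.56  0.18] w -0.001
TCP in stand [-0.0012  0.077 ]
red [([124, 195, 30, 80, 338], [133.69, 228.3])]
org [244, 196, 38, 134, 4349] [263.4, 263.3]
org [0, 207, 45, 123, 3440] [15.6, 280.5]
```

View pics/w4.png

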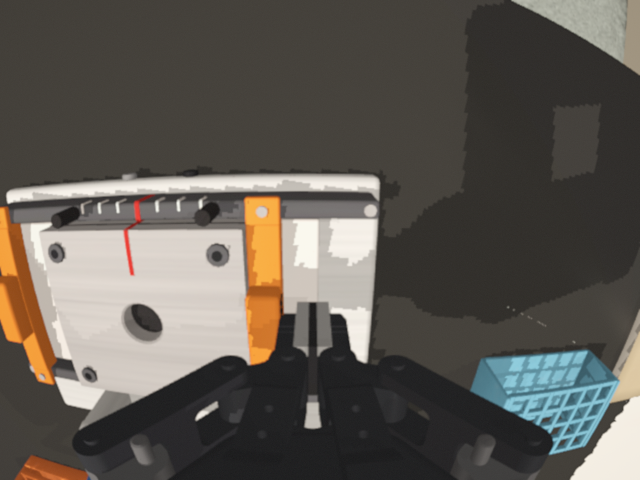

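```bash
cat > off.py <<'E'
from h import *
def off(f):
    hsv=cv2.cvtColor(f['img'],cv2.COLOR_RGB2HSV).astype(int)
    red=(((hsv[...,0]<6)|(hsv[...,0]>172))&(hsv[...,1]>130)&(hsv[...,2]>90)); red[380:]=0
    p=np.argwhere(red)[:,::-1]
    c=np.array([loc(onz(f,u,v,.048,True)) for u,v in p]); m=np.array([loc(onz(f,u,v,.036,True)) for u,v in p])
    a=c[(c[:,0]>-.042)&(c[:,0]<-.02)&(abs(c[:,1])<.03)]; b=m[(m[:,0]>-.053)&(m[:,0]<-.048)&(abs(m[:,1])<.006)]
    o=np.median(a[:,1])-np.median(b[:,1])
    print('line',np.median(a[:,1]).round(4),len(a),'mark',np.median(b[:,1]).round(4),len(b),'OFFSET mm',(o*1000).round(2)); return o
if __name__=='__main__':
    import sys
    for n in sys.argv[1:]: off(np.load(n+'.npy',allow_pickle=True).item())
E
python3 off.py w1 w2 w3 w4
```

```text
line 0.0112 34 mark 0.0001 18 OFFSET mm 11.1
line 0.0116 80 mark 0.0002 34 OFFSET mm 11.43
line 0.0116 119 mark 0.0002 52 OFFSET mm 11.42
line -0.0004 122 mark 0.0001 55 OFFSET mm -0.51
```

Call:
carry_out(moves=[0, 0, 0, 0.02, -0.1, 0, 0, 0, 0, 0, 0.02, -0.1, 0, 0, 0, 0, 0, 0, 0, 0, 0, 0, 0, 0, -0.04, 0.2, 0, 0, 0, 0, 0, -0.06, 0.3, 0, 0, 0, 0, 0, -0.16, 0.8, 0, 0, 0, 0, 0, 0, 0, 0, 0])

```text
time: 5.85
tool_pos: [0.5077, 0.3417, 0.2135]
tool_rot: [0.446, -0.446, -0.549, 0.549]
contact_force: [-0.5, -0.2, 0.5]
gripper_width: -0.006
```

```bash
python3 look.py w5; python3 off.py w5
```

```text
t 5.85 p [0.5077 0.3417 0.2135] F [-0.5  -0.22  0.55] w -0.006
TCP in stand [-0.0013  0.0882]
red [([103, 197, 31, 78, 312], [113.11, 228.88])]
org [218, 197, 43, 133, 4430] [238.8, 264.9]
org [0, 225, 33, 105, 2010] [10.6, 289.0]
line -0.0001 114 mark 0.0002 52 OFFSET mm -0.25
```

View pics/w5.png

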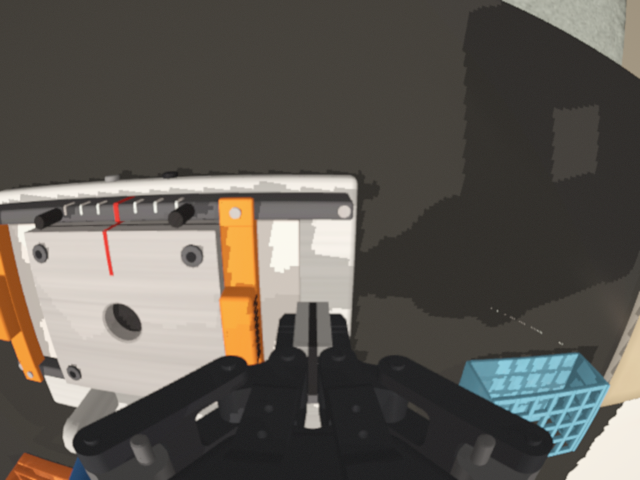

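Call:
carry_out(moves=[0, 0, 0, 0, 0, 2.5, 0, 0, 0, 0, 0, 0, 2.5, 0, 0, 0, 0, 1.05, -5.05, 0, 0, 0, 0, 0, 1.05, -5.05, 0, 0, 0, 0, 0, 1.05, -5.05, 0, 0, 0, 0, 0, 1.05, -5.05, 0, 0, 0, 0, 0, 0, 0, 0, 0, 0, 0, 0, 0, 0, -2.5, 0, 0, 0, 0, 0, 0, -2.5, 0, 0, 0, 0, 0, 0, 0, 0])

```text
time: 7.15
tool_pos: [0.5486, 0.14, 0.2113]
tool_rot: [0.447, -0.444, -0.548, 0.55]
contact_force: [0.6, 0.3, -0.2]
gripper_width: 0.0
```

```bash
python3 look.py w6; python3 off.py w6
```

```text
t 7.15 p [0.5486 0.14   0.2113] F [ 0.64  0.29 -0.25] w 0.0
TCP in stand [-0.0019 -0.1176]
red [([143, 0, 8, 23, 53], [146.64, 11.21]), ([561, 212, 5, 16, 36], [562.67, 218.89]), ([565, 263, 5, 17, 32], [567.28, 271.94])]
org [363, 202, 44, 128, 4253] [384.3, 267.3]
org [616, 246, 24, 84, 642] [632.4, 301.8]
line -0.0006 32 mark -0.0 21 OFFSET mm -0.59
```

View pics/w6.png

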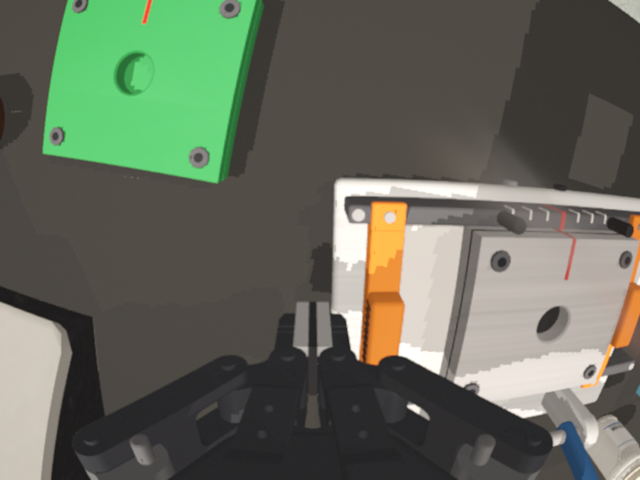

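Call:
carry_out(moves=[0, 0, 0, -0.14, 0.7, 0.1, 0, 0, 0, 0, -0.08, 0.4, 0, 0, 0, 0, 0, -0.08, 0.4, 0, 0, 0, 0, 0, -0.08, 0.4, 0, 0, 0, 0, 0, -0.08, 0.4, 0, 0, 0, 0, 0, -0.08, 0.4, 0, 0, 0, 0, 0, -0.08, 0.4, 0, 0, 0, 0, 0, -0.06, 0.3, 0, 0, 0, 0, 0, -0.04, 0.2, 0, 0, 0, 0, 0, -0.02, 0.1, 0, 0])

```text
time: 8.45
tool_pos: [0.5423, 0.1764, 0.2143]
tool_rot: [0.446, -0.446, -0.549, 0.549]
contact_force: [0.6, -1.2, -1.4]
gripper_width: -0.002
```

```bash
python3 look.py w7; python3 off.py w7
```

```text
t 8.45 p [0.5423 0.1764 0.2143] F [ 0.58 -1.23 -1.43] w -0.002
TCP in stand [-0.0007 -0.0807]
red [([82, 0, 9, 34, 57], [85.95, 15.91]), ([491, 202, 18, 73, 265], [500.49, 236.83])]
org [344, 195, 39, 135, 4353] [362.2, 263.6]
org [581, 206, 23, 47, 526] [591.7, 222.5]
org [568, 287, 31, 43, 822] [583.7, 309.7]
line -0.0005 133 mark 0.0 47 OFFSET mm -0.49
```

View pics/w7.png

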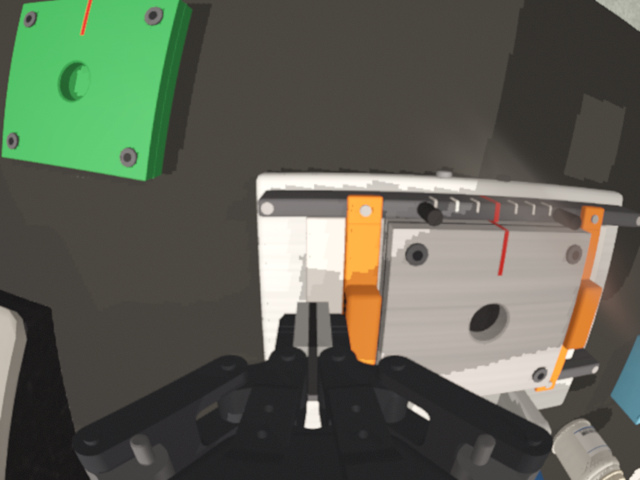

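Call:
carry_out(moves=[0, 0, 0, -0.02, 0.1, 0, 0, 0, 0, 0, -0.02, 0.1, 0, 0, 0, 0, 0, -0.02, 0.1, 0, 0, 0, 0, 0, -0.01, 0.05, 0, 0, 0, 0, 0, 0, 0, 0, 0])

```text
time: 9.12
tool_pos: [0.5417, 0.1798, 0.2145]
tool_rot: [0.446, -0.446, -0.549, 0.549]
contact_force: [-0.6, -1.9, -1.1]
gripper_width: 0.003
```

```bash
python3 look.py w8 330 180 640 400; python3 off.py w8
```

```text
t 9.12 p [0.5417 0.1798 0.2145] F [-0.56 -1.92 -1.06] w 0.003
TCP in stand [-0.0006 -0.0772]
red [([76, 0, 10, 35, 56], [80.73, 16.86]), ([476, 196, 26, 79, 302], [492.96, 233.36])]
org [344, 194, 39, 136, 4383] [362.1, 262.7]
org [577, 206, 22, 44, 498] [587.2, 221.0]
org [564, 282, 32, 48, 907] [579.6, 308.0]
line -0.0003 136 mark 0.0001 50 OFFSET mm -0.34
```

View pics/w8.png

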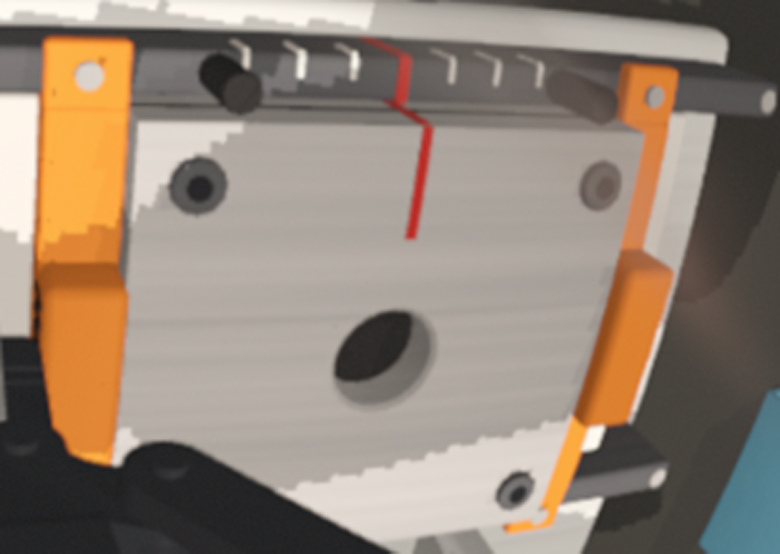

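Call:
carry_out(moves=[0, 0, 0, -0.01, 0.06, 0, 0, 0, 0, 0, -0.01, 0.06, 0, 0, 0, 0, 0, 0, 0, 0, 0])

```text
time: 9.55
tool_pos: [0.5416, 0.181, 0.2146]
tool_rot: [0.446, -0.446, -0.549, 0.549]
contact_force: [-0.8, -2.3, -0.2]
gripper_width: -0.001
```

```bash
python3 look.py w9 330 180 640 400; python3 off.py w9
```

```text
t 9.55 p [0.5416 0.181  0.2146] F [-0.83 -2.31 -0.21] w -0.001
TCP in stand [-0.0005 -0.0761]
red [([75, 0, 10, 36, 60], [79.1, 17.68]), ([473, 195, 29, 80, 308], [491.99, 232.69])]
org [344, 194, 39, 136, 4385] [361.9, 262.5]
org [577, 205, 22, 45, 506] [587.1, 220.7]
org [563, 282, 33, 48, 920] [579.4, 307.9]
line 0.0007 137 mark 0.0001 53 OFFSET mm 0.59
```

Call:
carry_out(moves=[0, 0, 0, 0.02, -0.1, 0, 0, 0, 0, 0, 0.04, -0.2, 0, 0, 0, 0, 0, 0.2, -1, 0, 0, 0, 0, 0, 0, 0, 4, 0, 0, 0, 0, 0, 0, 5, 0, 0, 0, 0, -1.2, 2, 4, 0, 0, 0, 0, -1.2, 3.5, 3, 0, 0, 0, 0, -1.2, 3.5, 0, 0, 0, 0, 0, 0, 0, 0, 0, 0, 0, 0, 0, 0, 0, 0])

```text
time: 10.85
tool_pos: [0.5084, 0.2575, 0.3743]
tool_rot: [0.446, -0.446, -0.549, 0.549]
contact_force: [0.4, -0.2, 0.4]
gripper_width: 0.004
```

```bash
python3 look.py w10 190 160 440 350; python3 off.py w10
```

```text
t 10.85 p [0.5084 0.2575 0.3743] F [ 0.44 -0.2   0.45] w 0.004
TCP in stand [-0.0176  0.0056]
red [([305, 180, 4, 39, 79], [307.1, 195.42])]
org [231, 181, 22, 119, 1490] [240.5, 238.8]
org [363, 181, 22, 120, 1566] [374.4, 239.1]
line 0.0005 29 mark 0.0003 18 OFFSET mm 0.21
```

View pics/w10.png

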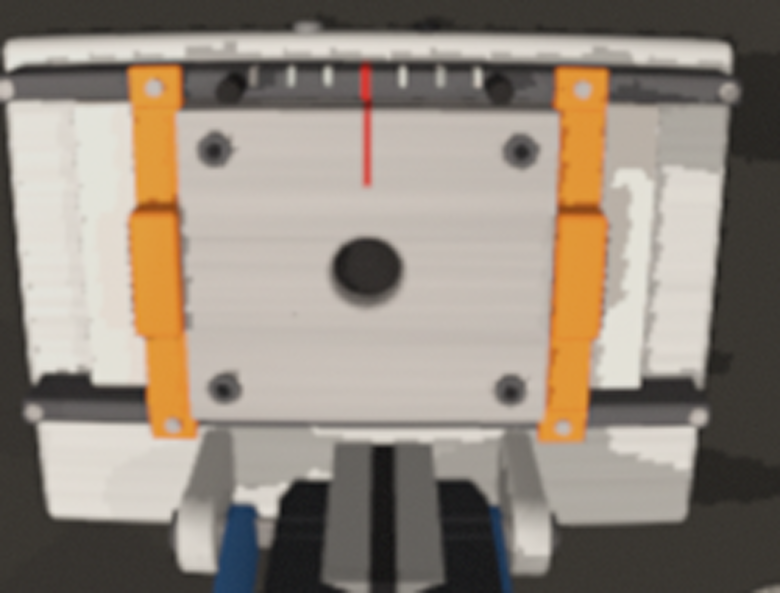

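```bash
python3 - <<'E'
from h import *
f=np.load('w10.npy',allow_pickle=True).item()
for z in (.040,.042,.044):
    q=[loc(onz(f,190+u/3.12,160+v/3.12,z,True)) for u,v in ((153,88),(583,90),(172,427),(562,429))]
    print(z,(q[1]-q[0])[1].round(4),(q[3]-q[2])[1].round(4))
E3=np.array([*ex,0]);E2=np.array([*ey,0]);m=np.array([*M0,0])
for n,u,v in (('scene',304.7,148.1),('side',317,146.4)):
    F=grab(n); o,d=ray(F,u,v); t=((m-o)@E2)/(d@E2); p=o+d*t
    x,z=(p-m)@E3,p[2]; print(n,'stand x',x.round(4),'z',z.round(4),'r',np.hypot(x-.075,z-.058).round(4),'ang',np.degrees(np.arctan2(z-.058,.075-x)).round(1))
E
```

```text
0.04 0.1148 0.1144
0.042 0.114 0.1137
0.044 0.1132 0.1129
scene stand x 0.1095 z 0.2237 r 0.1693 ang 101.8
side stand x 0.1075 z 0.2192 r 0.1645 ang 101.4
```

Call:
carry_out(moves=[0, 0, 0, 0, 0, 3, 0, 0, 0, 0, 0, 0, 3, 0, 0, 0, 0, 3.95, 0.67, 0, 0, 0, 0, 0, 3.95, 0.67, 0, 0, 0, 0, 0, 3.95, 0.67, 0, 0, 0, 0, 0, 3.95, 0.67, 0, 0, 0, 0, 0, 0, 0, 0, 0, 0, 0, 0, 0, 0, -2, 0, 0, 0, 0, 0, 0, 0, 0])

```text
time: 12.12
tool_pos: [0.6651, 0.2844, 0.4112]
tool_rot: [0.447, -0.445, -0.547, 0.55]
contact_force: [-0.6, -0.3, -0.2]
gripper_width: 0.001
```

```bash
python3 look.py w11; python3 - <<'E'
from h import *
for n,b in (('scene',(100,230,240,370)),('side',(90,250,220,400))):
    F=grab(n); save(n+'11',F['img'][b[0]:b[1],b[2]:b[3]],4)
E
```

```text
t 12.12 p [0.6651 0.2844 0.4112] F [-0.59 -0.35 -0.23] w 0.001
TCP in stand [0.1413 0.0004]
red [([312, 10, 4, 27, 52], [314.1, 20.35])]
org [242, 10, 18, 114, 1384] [250.2, 65.8]
org [369, 11, 18, 114, 1431] [378.0, 67.1]
org [107, 266, 116, 64, 5874] [169.4, 297.7]
```

View pics/w11.png

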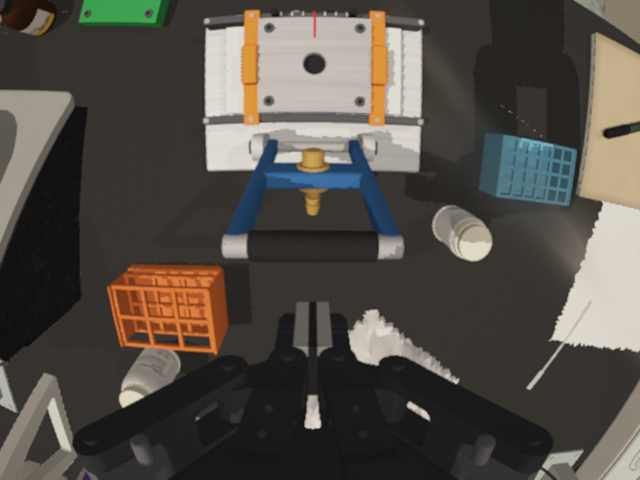

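View pics/side11.png

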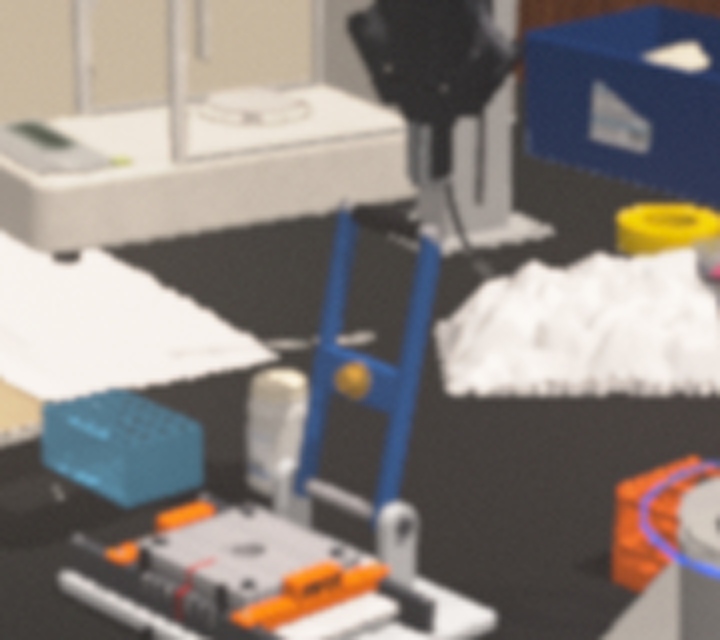

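View pics/scene11.png

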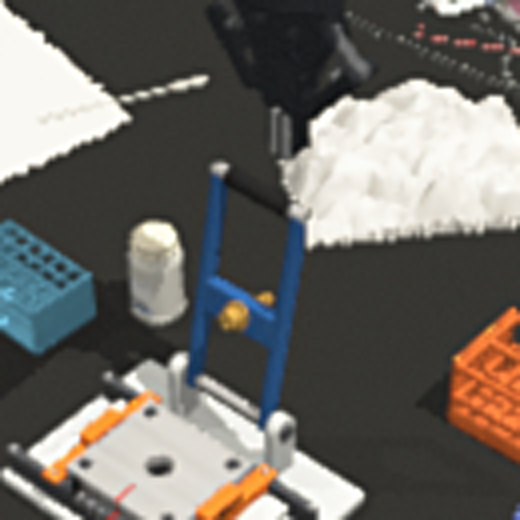

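The brass nozzle and black handle bar at (312,246) are in front of the closed fingers at (312,305). The fingers are behind the bar and between the side arms. I'll lower and push the bar forward along its arc.

Call:
carry_out(moves=[0, 0, 0, 0, 0, -2, 0, 0, 0, 0, 0, 0, -1.8, 0, 0, 0, 0, -0.7, -0.14, 0, 0, 0, 0, 0, -0.7, -0.14, 0, 0, 0, 0, 0, -0.95, -0.195, 0.14, 0, 0, 0, 0, -0.95, -0.195, 0.14, 0, 0, 0, 0, -1.01, -0.21, 0.02, 0, 0, 0, 0, -1.01, -0.21, 0.02, 0, 0, 0, 0, -1.01, -0.21, -0.1, 0, 0, 0, 0, -1.01, -0.21, -0.1, 0])

```text
time: 13.52
tool_pos: [0.5921, 0.2696, 0.3779]
tool_rot: [0.446, -0.446, -0.549, 0.549]
contact_force: [2.1, 1.0, 0.8]
gripper_width: 0.0
```

```bash
python3 look.py w12
```

```text
t 13.53 p [0.5921 0.2696 0.3779] F [2.06 0.97 0.81] w 0.0
TCP in stand [0.0668 0.0006]
red [([312, 82, 3, 33, 73], [313.34, 96.41])]
org [234, 81, 21, 127, 1705] [243.4, 143.4]
org [372, 82, 22, 128, 1738] [383.4, 145.5]
```

View pics/w12.png

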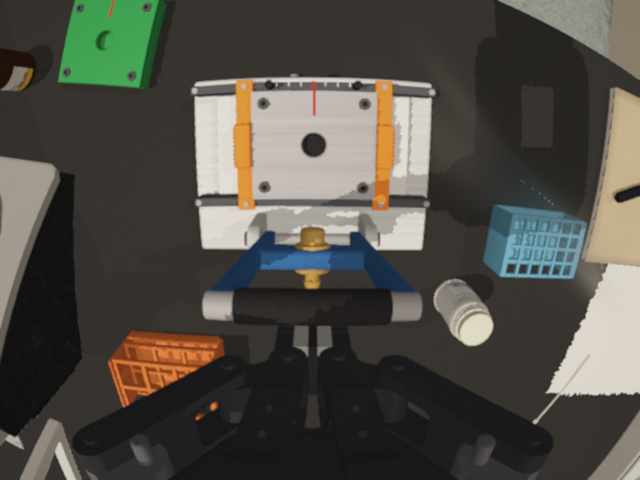

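Call:
carry_out(moves=[0, 0, 0, -0.99, -0.2, -0.22, 0, 0, 0, 0, -0.99, -0.2, -0.22, 0, 0, 0, 0, -0.955, -0.195, -0.35, 0, 0, 0, 0, -0.955, -0.195, -0.35, 0, 0, 0, 0, -0.91, -0.187, -0.46, 0, 0, 0, 0, -0.91, -0.187, -0.46, 0, 0, 0, 0, -0.85, -0.174, -0.57, 0, 0, 0, 0, -0.85, -0.174, -0.57, 0, 0, 0, 0, -0.775, -0.16, -0.67, 0, 0, 0, 0, -0.775, -0.16, -0.67, 0])

```text
time: 14.82
tool_pos: [0.5027, 0.2513, 0.3319]
tool_rot: [0.446, -0.446, -0.549, 0.549]
contact_force: [1.6, 0.2, 0.4]
gripper_width: 0.002
```

```bash
python3 look.py w13; python3 - <<'E'
from h import *
F=grab('side'); np.save('side13.npy',F,allow_pickle=True); save('side13',F['img'][120:260,200:360],4)
E
```

```text
t 14.82 p [0.5027 0.2513 0.3319] F [1.55 0.21 0.4 ] w 0.002
TCP in stand [-0.0244  0.0007]
red [([311, 196, 4, 47, 122], [312.96, 215.41])]
org [226, 198, 20, 95, 1412] [235.9, 245.5]
org [380, 199, 22, 94, 1425] [390.6, 246.1]
```

View pics/w13.png

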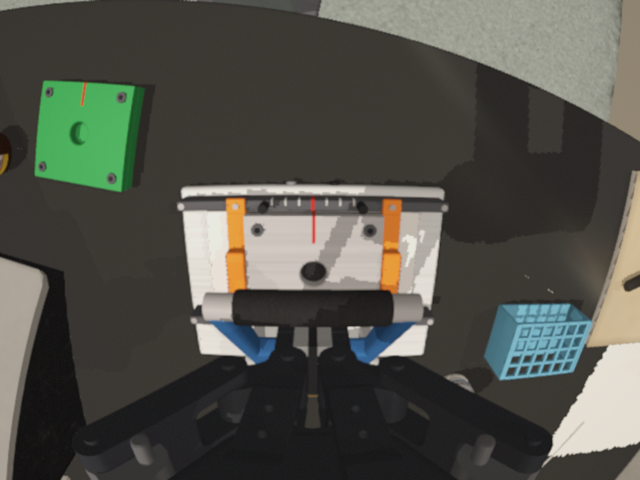

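View pics/side13.png

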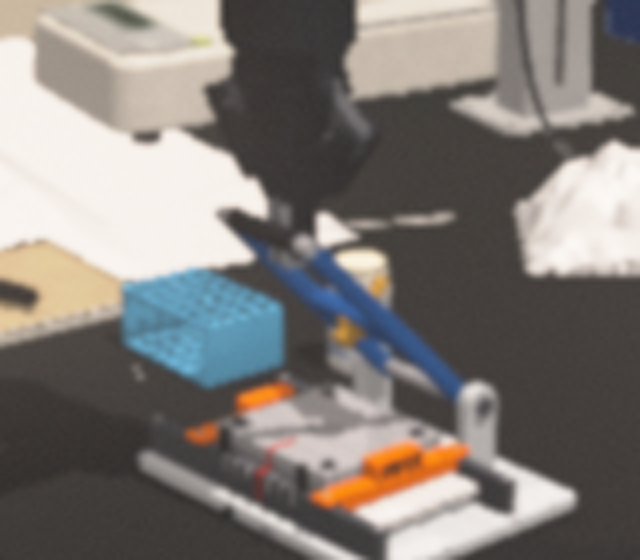

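Call:
carry_out(moves=[0, 0, 0, 0.78, 0.16, 0, 0, 0, 0, 0, 0, 0, 2.5, 0, 0, 0, 0, 0, 0, 2.5, 0, 0, 0, 0, -1.3, -0.26, 0, 0, 0, 0, 0, -1.3, -0.26, 0, 0, 0, 0, 0, 0, 0, -1, 0, 0, 0, 0, 0, 0, -0.8, 0, 0, 0, 0, 0, 0, 0, 0])

```text
time: 15.92
tool_pos: [0.4848, 0.2476, 0.3624]
tool_rot: [0.447, -0.445, -0.548, 0.55]
contact_force: [-0.7, -0.3, -0.0]
gripper_width: -0.001
```

```bash
python3 look.py w14;  python3 - <<'E'
from h import *
F=grab('side'); save('side14',F['img'][120:260,200:360],4)
E
```

```text
t 15.93 p [0.4848 0.2476 0.3624] F [-0.73 -0.34 -0.01] w -0.001
TCP in stand [-0.0428  0.0007]
red [([311, 212, 4, 42, 98], [312.93, 230.29])]
org [236, 214, 18, 83, 1111] [244.6, 256.5]
org [373, 215, 19, 83, 1142] [381.8, 257.0]
```

View pics/w14.png

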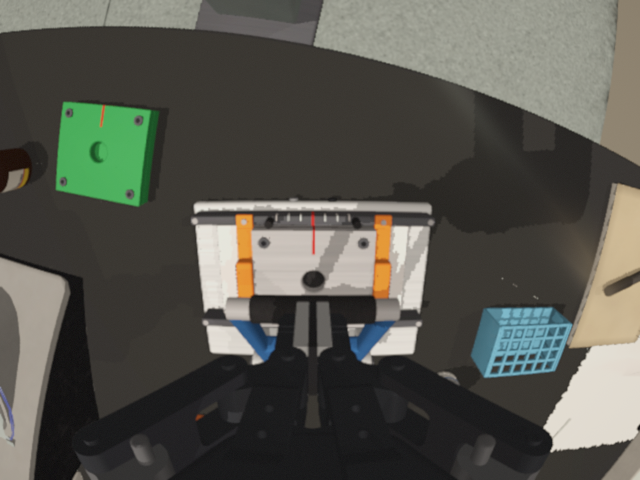

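View pics/side14.png

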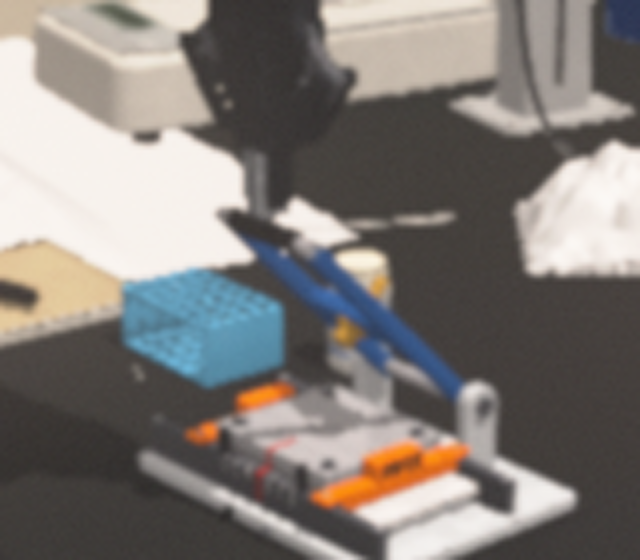

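Call:
carry_out(moves=[0, 0, 0, -0.2, -0.04, -0.15, 0, 0, 0, 0, -0.627, -0.13, -0.68, 0, 0, 0, 0, -0.627, -0.13, -0.68, 0, 0, 0, 0, -0.525, -0.108, -0.71, 0, 0, 0, 0, -0.525, -0.108, -0.71, 0, 0, 0, 0, -0.45, -0.093, -0.765, 0, 0, 0, 0, -0.45, -0.093, -0.765, 0, 0, 0, 0, -0.37, -0.075, -0.8, 0, 0, 0, 0, -0.37, -0.075, -0.8, 0])

```text
time: 17.15
tool_pos: [0.4434, 0.2392, 0.3032]
tool_rot: [0.446, -0.446, -0.549, 0.549]
contact_force: [-1.3, -0.1, 0.9]
gripper_width: 0.003
```

```bash
python3 look.py w15;  python3 - <<'E'
from h import *
F=grab('side'); save('side15',F['img'][120:260,200:360],4)
E
```

```text
t 17.15 p [0.4434 0.2392 0.3032] F [-1.31 -0.14  0.87] w 0.003
TCP in stand [-0.0849  0.0007]
red [([310, 282, 4, 21, 66], [311.89, 292.61])]
```

View pics/w15.png

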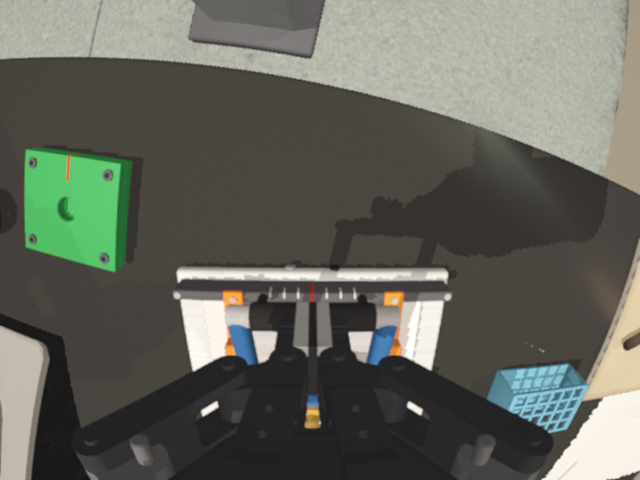

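View pics/side15.png

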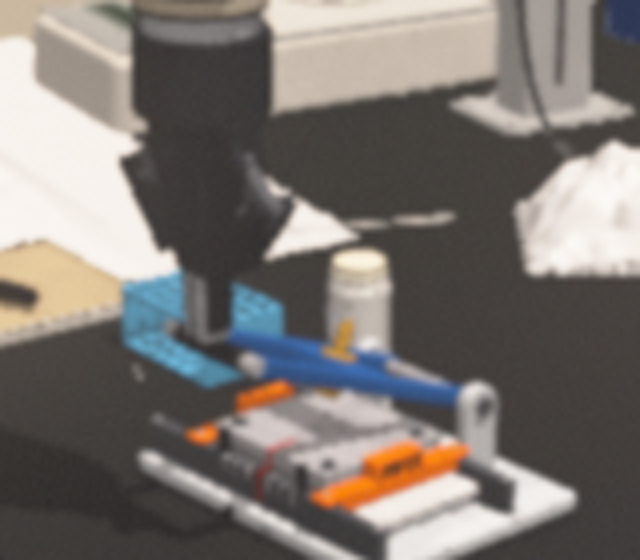

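Call:
carry_out(moves=[0, 0, 0, -0.19, -0.04, -0.56, 0, 0, 0, 0, -0.19, -0.04, -0.56, 0, 0, 0, 0, -0.19, -0.04, -0.56, 0, 0, 0, 0, -0.11, -0.02, -0.48, 0, 0, 0, 0, -0.11, -0.02, -0.48, 0, 0, 0, 0, -0.11, -0.02, -0.48, 0, 0, 0, 0, -0.05, -0.01, -0.36, 0, 0, 0, 0, -0.05, -0.01, -0.36, 0, 0, 0, 0, -0.05, -0.01, -0.36, 0, 0, 0, 0, -0.05, -0.01, -0.36, 0])

```text
time: 18.5
tool_pos: [0.4326, 0.2371, 0.2581]
tool_rot: [-0.446, 0.446, 0.549, -0.549]
contact_force: [0.1, 0.4, 0.5]
gripper_width: 0.0
```

```bash
python3 look.py w16;  python3 - <<'E'
from h import *
F=grab('side'); save('side16',F['img'][150:260,210:360],5)
E
```

```text
t 18.5 p [0.4326 0.2371 0.2581] F [0.09 0.44 0.52] w 0.0
TCP in stand [-0.0959  0.0009]
red []
```

View pics/side16.png

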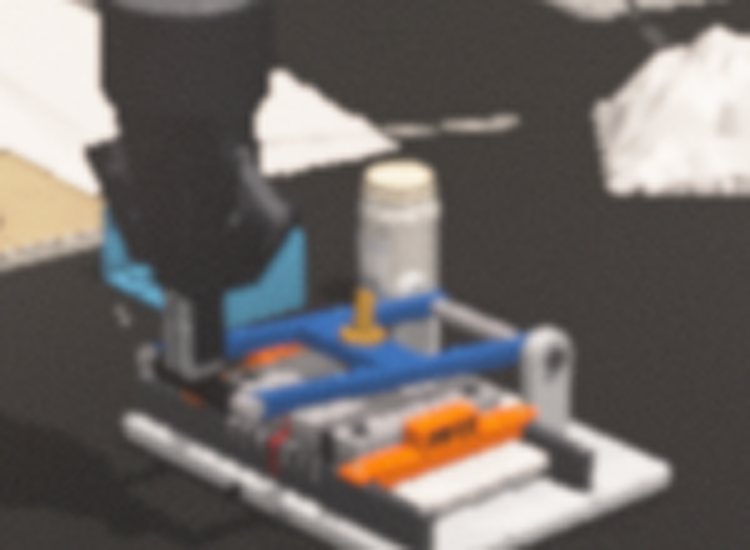

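Call:
carry_out(moves=[0, 0, 0, 0, 0, -0.25, 0, 0, 0, 0, 0, 0, -0.25, 0, 0, 0, 0, 0, 0, -0.25, 0, 0, 0, 0, 0, 0, -0.25, 0, 0, 0, 0, 0, 0, -0.2, 0, 0, 0, 0, 0, 0, -0.2, 0])

```text
time: 19.35
tool_pos: [0.4327, 0.2371, 0.2441]
tool_rot: [0.446, -0.446, -0.549, 0.549]
contact_force: [0.7, -0.2, 0.3]
gripper_width: 0.001
```

Call:
carry_out(moves=[0, 0, 0, 0, 0, -0.15, 0, 0, 0, 0, 0, 0, -0.15, 0, 0, 0, 0, 0, 0, 0, 0])

```text
time: 19.73
tool_pos: [0.4326, 0.2371, 0.2412]
tool_rot: [0.446, -0.446, -0.549, 0.549]
contact_force: [0.3, 0.0, -0.3]
gripper_width: -0.0
```

```bash
python3 look.py w17;  python3 - <<'E'
from h import *
F=grab('side'); save('side17',F['img'][150:260,210:360],5)
E
```

```text
t 19.73 p [0.4326 0.2371 0.2412] F [ 0.34  0.02 -0.25] w -0.0
TCP in stand [-0.096   0.0008]
red []
```

View pics/side17.png

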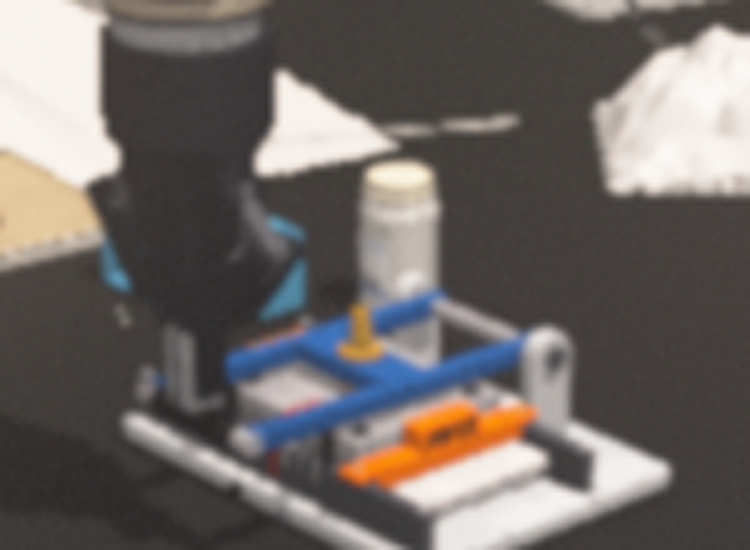

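Call:
carry_out(moves=[0, 0, 0, 0, 0, -0.1, 0, 0, 0, 0, 0, 0, -0.1, 0, 0, 0, 0, 0, 0, 0, 0])

```text
time: 20.2
tool_pos: [0.4327, 0.2371, 0.2392]
tool_rot: [0.446, -0.446, -0.549, 0.549]
contact_force: [0.4, 0.7, 0.8]
gripper_width: -0.001
```

Call:
carry_out(moves=[0, 0, 0, 0, 0, -0.1, 0, 0, 0, 0, 0, 0, 0, 0])

```text
time: 20.45
tool_pos: [0.4327, 0.2371, 0.2384]
tool_rot: [0.446, -0.446, -0.549, 0.549]
contact_force: [0.2, -0.5, 1.2]
gripper_width: -0.001
```

```bash
python3 look.py w18;  python3 - <<'E'
from h import *
F=grab('side'); save('side18',F['img'][150:260,210:360],5)
E
```

```text
t 20.45 p [0.4327 0.2371 0.2384] F [ 0.18 -0.52  1.2 ] w -0.001
TCP in stand [-0.0959  0.0008]
red []
```

View pics/w18.png

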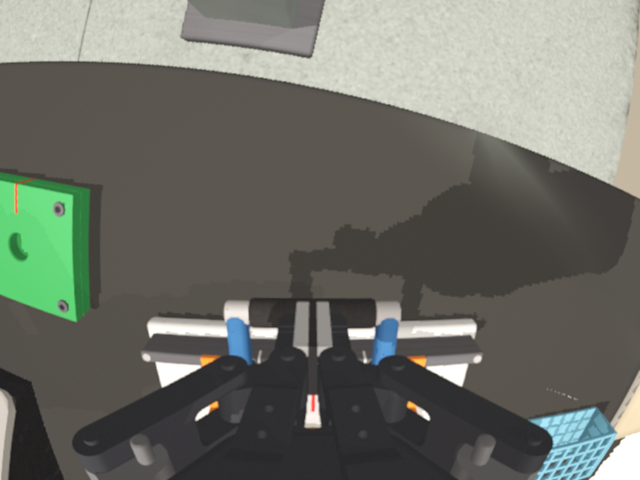

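View pics/side18.png

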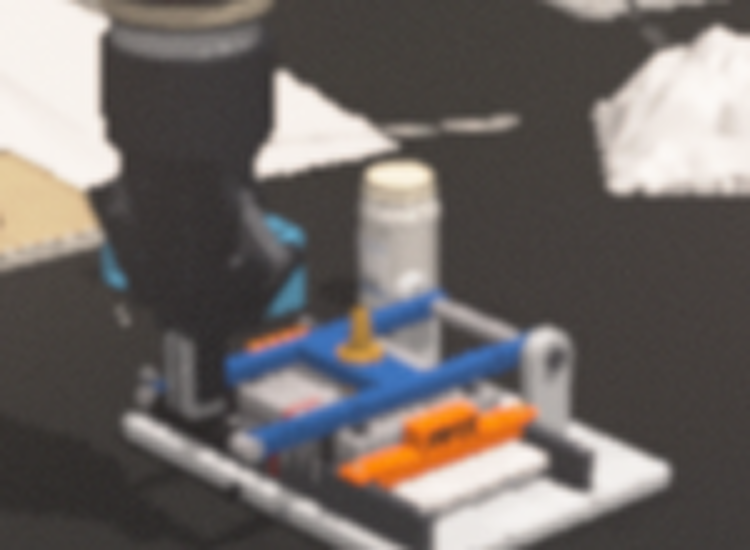

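Call:
carry_out(moves=[0, 0, 0, 0, 0, -0.1, 0, 0, 0, 0, 0, 0, 0, 0])

```text
time: 20.8
tool_pos: [0.4328, 0.2372, 0.2382]
tool_rot: [0.446, -0.446, -0.549, 0.549]
contact_force: [-3.0, -0.4, 7.5]
gripper_width: 0.0
```

```bash
python3 -c "
from h import *
st()"
```

```text
t 20.8 p [0.4328 0.2372 0.2382] F [-3.04 -0.37  7.46] w 0.0
```

The yoke is on its stop: force rose to 7.5 N without further travel. Retreating upward for a final check.

Call:
carry_out(moves=[0, 0, 0, 0, 0, 0.5, 0, 0, 0, 0, 0, 0, 2.5, 0, 0, 0, 0, 0, 0, 4, 0, 0, 0, 0, 1, 0.2, 5, 0, 0, 0, 0, 2, 0.4, 4, 0, 0, 0, 0, 3, 0.6, 0, 0, 0, 0, 0, 0, 0, 0, 0, 0, 0, 0, 0, 0, 0, 0])

```text
time: 21.8
tool_pos: [0.4922, 0.249, 0.3963]
tool_rot: [0.446, -0.445, -0.548, 0.549]
contact_force: [0.7, -0.2, -1.0]
gripper_width: -0.001
```

```bash
python3 look.py w19 190 140 440 330; python3 off.py w19; python3 - <<'E'
from h import *
F=grab('side'); save('side19',F['img'][150:260,210:360],5)
S=grab('scene'); save('scene19',S['img'][120:400,180:440],2)
E
```

```text
t 21.8 p [0.4922 0.249  0.3963] F [ 0.73 -0.17 -1.03] w -0.001
TCP in stand [-0.0352  0.0005]
red [([311, 196, 4, 37, 80], [313.14, 212.71])]
org [243, 197, 19, 109, 1293] [251.3, 250.3]
org [364, 198, 21, 109, 1293] [375.0, 250.6]
line 0.0005 37 mark 0.0004 13 OFFSET mm 0.13
```

View pics/w19.png

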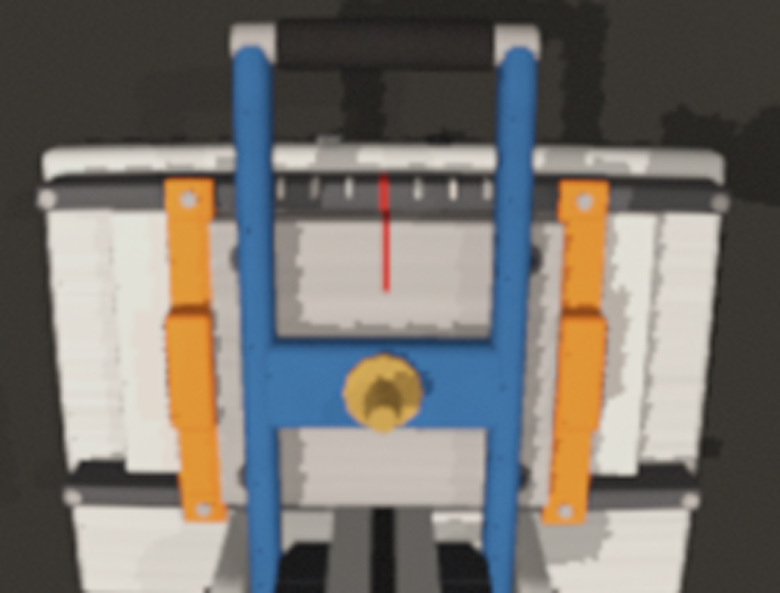

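View pics/side19.png

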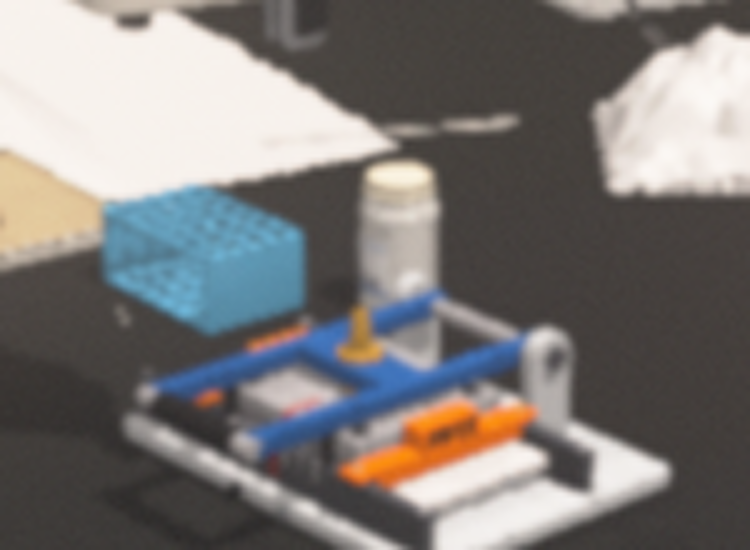

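View pics/scene19.png

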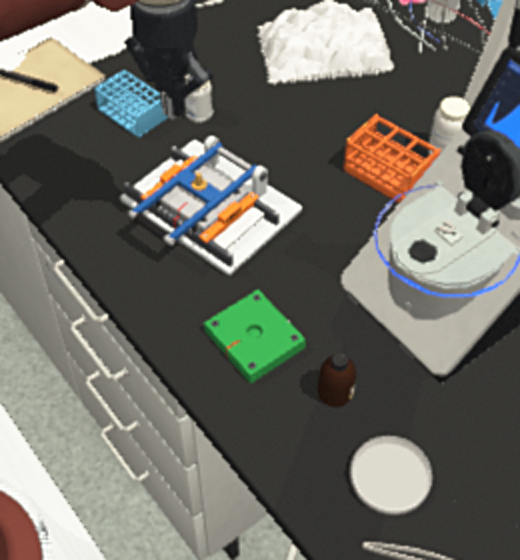

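```bash
python3 - <<'E'
from h import *
f=np.load('w19.npy',allow_pickle=True).item()
q=[loc(onz(f,190+u/3.12,140+v/3.12,.042,True)) for u,v in ((189,199),(585,202),(203,511),(565,512))]
a=[(q[1]-q[0])[1],(q[3]-q[2])[1]]; print(a)
if max(a)<.1155: print(manip.job_done())
E
```

```text
[np.float64(0.11357460684928658), np.float64(0.11392555210810017)]
the job is handed in; nothing more can be done
None
```

The cell is centred between both stops, the yoke is closed, and I handed the job in at about 22 s of the 72 s allowed. No verdict was reported.

- **Centring:** I tapped the left stop in once, which brought the cell from +11.4 mm to about 0 after it sprang back. I then brought the right stop up until it just touched the cell, and let go. The force on the tool read at most about 5 N at the checks between pushes.
- **Yoke:** I pushed the handle forward and then down with the closed fingers instead of pinching it. At the end the force rose to about 7.5 N with no further travel, so it was resting on the stand.
- **Last checks:**
  - The cell's line is 0.1 mm from the index mark.
  - The stops' bolts are 113.6 and 113.9 mm apart, against 114 mm when both stops touch.
  - The last fingertip height put the handle at about 58 mm, its closed height.
  - In the pictures the bottles, rack and dish look unmoved.
- **Uncertain:** The cross beam hides the port from above, so I could not see the nozzle's depth directly. I inferred it from the handle height and the cell's position. The line offset varied by about 0.4 mm between views, within the 2 mm limit. No check failed.

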